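# Clamp the plate on the shaker behind the shield with the bent rod

### The arm

A 6-joint arm with a two-finger parallel gripper is mounted at the origin on a cart in front of the work surface, level with it; the furniture and walls round the work are solid. World frame = base frame: x ahead of the robot, y to its left, z up, the work surface at z = 0. Lengths are in mm, angles in rad, forces in N, time in s.
With the tool pointing down it reaches from about 275 to 750 mm from the base axis. Payload 10.2 kg.
Tool frame: the origin (TCP) lies on the mounting face of the last link; the fingertips stand 166 mm ahead of it and the grasp point (between the pads) lies 147 mm ahead of it; z points along the fingers, y is the line along which they close (so a half turn about z gives the same grasp; the last joint's range is limited). The gripper opens to 88 mm and grips with 3 to 60 N. Pads are 18 mm wide; open, the fingers measure 123 mm over their backs; the gripper's body (75 mm by 187 mm) begins 45 mm behind the grasp point.
Start: joints at [0.889, 0.313, 1.498, -0, 1.331, -0.223], TCP at [232.522, 470.708, 404.72] pointing down, gripper open.
Joint ranges: [-2.94, 2.94], [-0.97, 2.17], [0.19, 2.56], [-1.23, 4.37], [0.02, 3.11], [-2.88, 2.88]. Speed limits (rad/s): [2.39, 2.39, 3.01, 3.14, 3.14, 3.14].

### API

Orientations are given as a unit quaternion [w, x, y, z].
In Python, from station import ctrl gives the robot as it stands.
- The arm moves only by the tool move_arm, never from a script. Its argument "deltas" is one flat list of numbers, 4 for each row, row after row: the shift along the tool's x, y, z in cm, then the turn about the tool's z in degrees. A call has 1 to 5 rows; each row is the pose to reach, as a shift and turn from the pose commanded when the call began, along the tool's axes at that moment; what a row does not reach only later rows make up. A row lasts 1/10 s, in which the tool goes at most 50 mm and 8.59 degrees, less where a joint would pass 70% of its speed; a pose out of reach is approached as far as the arm can. A call with a gripper value outside its range is refused whole. "jaw" is the finger opening in cm, from 0 to 8.81, set as the call begins (left out, the last holds). The fingers move at their own pace and stop on an object; the grip force is fixed at half the most. Time passes only in rows, so rows that repeat a pose let the fingers close. It gives the time, the measured TCP pose, the force, the opening and the grip force at its end, in the units of the state.
- ctrl.read_state(): the state, without advancing time (a new reading comes with each control period).
- ctrl.snapshot(name): name is "side" or "top" or "wrist"; returns a dict with "img" (480x640x3 uint8, blue, green, red), "mtx" (3x3 intrinsics, pixels), "xyz" and "attitude" of the camera in the world; the wrist camera has in their place "mount" (4x4, takes a point from camera to tool coordinates, whose origin is the TCP and whose axes are the flange's). Camera axes: x right, y up, looking along -z (the intrinsics and any distortion apply to the point x, -y, -z); pixel columns grow to the right and rows downward; lengths in mm; the calibration is good to about 2 mm. The wrist camera is an equidistant fisheye: a pixel r from the principal point sees the ray r / f radians off the axis. A picture is of the moment at which its call begins: read the wrist's pose just before it. There is no depth.
- ctrl.close_job(): hands the job in; it is judged then, once.
The state is a dict: "t": time; "joint_positions": joint angles; "joint_velocities": joint speeds; "joint_efforts": joint torques, N m; "eef_pos": TCP position; "tool_rot": TCP orientation; "wrist_force": force on the tool from outside, world axes, zero at the start; "wrist_torque": the same for the moment, N m; "width": opening from 0.0 (shut) to 1.0 (fully open); "grip_force": force on a finger pad.
Only numpy, scipy, OpenCV 4.12 (cv2) and the standard library are available. Lean on these libraries where they do the work, as an engineer would, in place of code of your own. Each camera call takes 0.05 s, during which the arm holds its last target. There are 200 camera calls.

### The job

Clamp the loose well plate on the small shaker behind the clear shield: take the bent rod from its rest, reach over the shield without leaning on it, your hand staying on the near side, and with the rod push the upright tab of the clamp slide away from you until the plate sits square between the slide's pad and the sprung back jaw and has pressed that jaw more than half-way back. Nobody has measured where the jaw is set today, so push by feel: the plate bows if it is squeezed with more than about 10 newtons. Then lay the rod back in its rest and leave the shield and everything else on the bench as it was.

Things in the scene. Friction and masses are not known exactly. Their poses are not given: they have to be found in the camera images.
- shaker: white plate shaker, 220 x 180 x 100 mm (with its aluminium platform, whose top is 100 mm above its underside), fixed to the bench. Origin: centre of its underside. x: away from the robot, the direction in which the clamp slide closes; z up. A well plate lies loose on the platform between the clamp slide (robot side) and the back stop (far side), with low side rails 138 mm apart.
- clamp_slide (a joint): how far the clamp slide is pushed along the shaker's +x, m: 0 drawn back (starts at 0 to 0.005), end 0.060. Steady friction of 5 N, no spring, stays where it is left. The plate meets the back jaw with the slide anywhere from 0.023 to 0.047; from there the resistance grows by 1 to 4 N over 4 mm as the sprung jaw gives, and then is hard.
- tab_face (a point): centre of the upper half of the robot-side face of the slide's upright tab, the face to push: 36 mm wide (y), 5 mm thick; tab spans 104 to 150 mm above the bench, this point 135 mm above it. Moves with the slide. Before the slide is moved about 43 mm are free between this face and the back of the shield. x: pushing direction.
- pad_face (a point): centre of the plate-side face of the slide's rubber-faced pad bar, 104 mm wide (y), 16 mm high, 29 mm ahead (+x) of tab_face. Moves with the slide. x: pushing direction.
- back_jaw (a joint): how far the sprung jaw of the back stop is pressed back along the shaker's +x, m: 0 out (at first), 0.004 its hard stop. Spring 1 to 4.2 N, less than the slide's friction. An aluminium bar 110 mm wide, 16 mm high across the far end of the platform; its bracket is reset for each labware, over 24 mm, so where the plate meets it is not measured and must be felt.
- plate: the loose 96-well plate on the shaker's platform, 85 mm (x) x 127 mm (y) x 25 mm, rim 16 mm high, 70 g. Origin: centre of its underside, 42.5 mm from the edges that pad and back jaw touch. At first it lies slightly askew with free room before and behind it.
- shield: clear upright panel, 280 mm wide (y), 8 mm thick, top edge 178 mm above the bench, on two small grey feet, fixed. Origin: centre of its underside, in the middle plane of the panel, parallel to the shaker's front. x: away from the robot; hand side is -x.
- rest: grey rod rest, fixed: base 130 x 60 mm and two notched uprights 90 mm apart (10 mm thick, 46 mm wide, prongs up to 109 mm above the bench). The notches are 24 mm wide and their floors 90 mm above the bench. Origin: centre of its underside. x: the direction of the handle and of the leg's end; it stands to the left or to the right of the shield.
- rest_seat (a point): where the middle of the rod's handle (rod_grip) lies when the rod is in the rest: 100 mm above the bench, midway between the uprights. x along the handle. There are 80 mm free between the uprights for the fingers.
- rod: the bent rod, 120 g, centre of mass about 28 mm ahead of the handle's middle: flat black handle 120 mm long (x), 18 mm wide (y), 20 mm high; from its front end an 8 mm steel shaft runs on along x and is bent down at x = 125 mm into a leg. Origin: centre of the handle's underside. x: from the handle to the leg; z up.
- rod_grip (a point): centre of the handle of the rod, 10 mm above its underside: the place to grip, across y (18 mm wide)
- rod_tip (a point): lower end of the rod's leg, 125 mm ahead of rod_grip (x) and 82 mm below it; the leg's last 34 mm are a soft cap 11 mm in diameter about the leg's axis
- amber_bottle: brown screw-cap bottle, 60 mm across, 125 mm high, a bystander. Origin: centre of its underside.
- lab_timer: small white timer, 60 x 58 x 16 mm, lying flat, a bystander. Origin: centre of its underside.
- felt_marker: felt marker, 132 mm long, 15 mm thick, lying on the bench, a bystander. Origin: centre of its underside.
Mind the look-alikes: they are no part of the job. Leave any purple or turquoise look-alike of the rest alone.

How it is judged (in metres and radians):
On the way, in this order (a step that is already met when the one before it is completed fails the run):
1. the rod is lifted out of its rest (height (world z) of rod_grip above 0.16 m), for 0.2 s.
2. the rod's leg, behind the shield, pushes on the clamp slide (contact force between rod and clamp_slide above 1 N and x of rod_tip in the frame of shield above 0.005 m), for 0.2 s.
3. the plate is caught square between pad and back jaw and has pressed the jaw back (value of joint back_jaw above 0.002 m and angle between the x axis of plate and the x axis of shaker, either way round below 0.02 rad and x of plate in the frame of pad_face below 0.0445 m and z of plate in the frame of shaker below 0.104 m), for 0.2 s.
At the end, for the whole second after the job is handed in: The plate lies flat and square (0.02 rad) on the platform, the back jaw pressed back by over 2 mm (half its travel), the pad within 2 mm of the plate; the rod lies upright in its rest, its handle's middle within 15 mm (level) and 5 mm (height) of the seat; rod and plate at rest (all of step 3 and horizontal distance between rod_grip and rest_seat below 0.015 m and z of rod_grip in the frame of rest_seat between -0.005 and 0.005 m and angle between rod's own z axis and vertical below 0.1 rad and linear speed of each of rod, plate below 0.02 m/s); the robot touches nothing.
It fails at once if the plate is squeezed by the slide with more than 10 N (contact force between clamp_slide and plate above 10 N).
It fails at once if the hand (the grasp point between the fingers) passes over to the far side of the shield, within its width, or hand or arm touch the slide instead of the rod ((x of the grasp point in the frame of shield above 0 m and y of the grasp point in the frame of shield between -0.14 and 0.14 m) or contact force between any of the fingers, the arm and clamp_slide above 0.5 N).
It fails at once if the shield is struck or leaned on with more than 6 N (contact force between anything else and shield above 6 N).
It fails at once if the plate is tipped (angle between plate's own z axis and vertical above 0.15 rad).
It fails at once if a bystander is pushed out of its place by more than 30 mm (distance of any of amber_bottle, lab_timer, felt_marker from where it was at the start of the episode above 0.03 m).
It also fails if it takes over 61 s, if anything falls off the work surface, if the arm or the gripper's body presses on something with over 40 N, if the wrist force passes 120 N, or if a joint passes its speed limit or range.

## Working session

There is one attempt and no reset: what is moved stays moved. The work goes in short steps, Python scripts to look and compute and a tool call to move; the robot and the scene stay as the last step left them, time stands still between calls to the robot, and variables do not carry over. Pictures are saved under pics/ and viewed, at most 12 in all, crops included, and the job is handed in when it is done.

Besides the shell and the picture viewer there is one more tool, called after "Request:" as name(argument=value, ...) on one line, values as JSON. move_arm: Moves the arm, as the interface text tells. Its arguments: {"type":"object","properties":{"deltas":{"type":"array","items":{"type":"number"}},"jaw":{"type":"number"}},"required":["deltas"]}

```bash
mkdir -p pics; ls; cat > h.py <<'E'
import numpy as np, cv2, json
from scipy.spatial.transform import Rotation as R
from station import ctrl
def rot(q): return R.from_quat([q[1],q[2],q[3],q[0]]).as_matrix()
E
python3 - <<'E'
from h import *
s=ctrl.read_state(); print(s)
import pickle
d={n:ctrl.snapshot(n) for n in("side","top")}
pickle.dump(d,open("a.pkl","wb"))
for n in d:
    cv2.imwrite(f"pics/{n}0.png",d[n]["img"]); print({k:v for k,v in d[n].items() if k!="img"})
E
```

```text
pics
{'t': 0.0, 'joint_positions': array([ 8.88613958e-01,  3.13391140e-01,  1.49844995e+00,  1.39610412e-05,
        1.33101957e+00, -2.23390213e-01]), 'joint_velocities': array([-5.14617402e-04, -1.97949927e-03, -6.06257463e-04,  4.75884979e-04,
        1.01506162e-03,  4.43807894e-05]), 'joint_efforts': array([ 2.48268261e-04, -4.02213871e+01, -2.52268285e+01,  6.94020116e-02,
        3.53248569e-02, -8.70464601e-05]), 'eef_pos': array([232.47493049, 470.6633658 , 404.18621958]), 'tool_rot': array([-2.83456152e-04,  2.27391036e-01,  9.73803324e-01, -5.67150721e-04]), 'wrist_force': array([ 0.15565398, -0.23201139, -0.66309372]), 'wrist_torque': array([-0.02495019,  0.02691377,  0.05385071]), 'grip_force': 0.0, 'width': 1.0038804162326385}
{'mtx': array([[458.77228045,   0.        , 322.36026785],
       [  0.        , 458.77228045, 237.47395444],
       [  0.        ,   0.        ,   1.        ]]), 'xyz': array([   -3.14736947, -1216.96565988,   655.91426887]), 'attitude': array([ 0.812744  ,  0.52536888, -0.13644394, -0.21170212])}
{'mtx': array([[602.40264674,   0.        , 327.31296836],
       [  0.        , 602.40264674, 245.23227497],
       [  0.        ,   0.        ,   1.        ]]), 'xyz': array([ 439.30265044, -186.08163777, 1930.80409698]), 'attitude': array([-0.70552175, -0.02601395,  0.03602255,  0.70729394])}
```

View pics/top0.png

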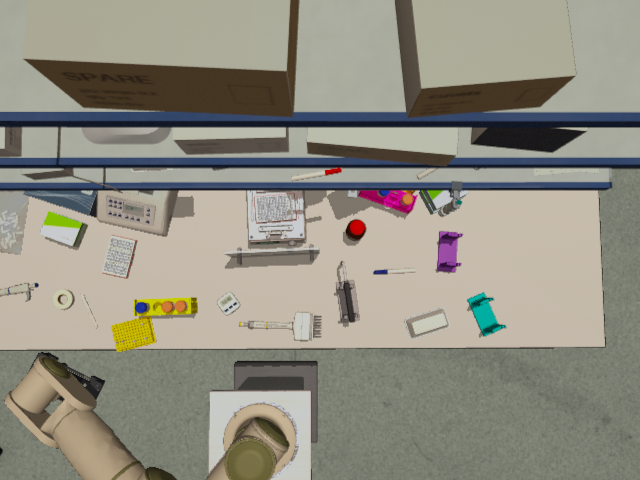

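View pics/side0.png

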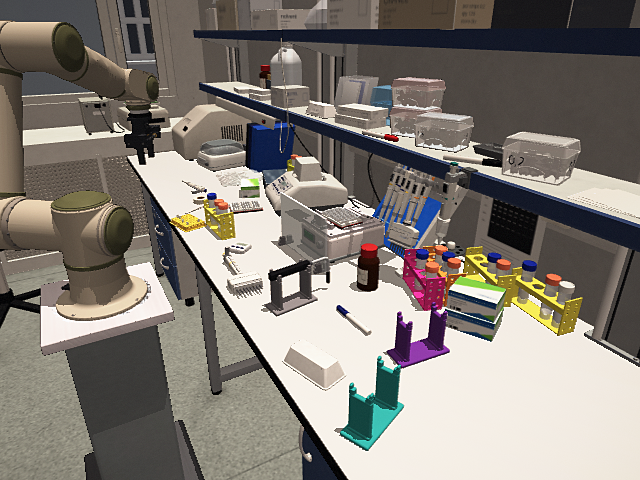

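Top view: the grey rest with the black rod is at (347,298). Look-alikes are the purple rest (448,251), the turquoise rest (486,314) and the pipette (275,325). The shield is at (272,253), the shaker at (276,218), the bottle at (356,230), the timer at (228,302) and the marker at (394,271). I choose the grey rest and will check it in a close crop.

```bash
cat >> h.py <<'E'
def ray(d,u,v):
    K=d["mtx"]; c=np.array([(u-K[0,2])/K[0,0],-(v-K[1,2])/K[1,1],-1.0]); return np.array(d["xyz"]),rot(d["attitude"])@c
def onz(d,u,v,z):
    o,r=ray(d,u,v); return o+r*(z-o[2])/r[2]
def proj(d,p):
    c=rot(d["attitude"]).T@(np.array(p,float)-d["xyz"]); K=d["mtx"]
    return K[0,0]*c[0]/-c[2]+K[0,2], K[1,1]*-c[1]/-c[2]+K[1,2]
E
python3 - <<'E'
from h import *
import pickle
d=pickle.load(open("a.pkl","rb"))
a=cv2.resize(d["top"]["img"][180:330,215:375],None,fx=5,fy=5,interpolation=cv2.INTER_CUBIC)[:600]
a=cv2.resize(d["top"]["img"][182:332,220:372],None,fx=4,fy=4,interpolation=cv2.INTER_CUBIC)
cv2.imwrite("pics/c1.png",a)
b=cv2.resize(d["side"]["img"][180:320,220:400],None,fx=4.2,fy=4.2,interpolation=cv2.INTER_CUBIC)
cv2.imwrite("pics/c2.png",b); print(b.shape,a.shape)
E
```

```text
(588, 756, 3) (600, 608, 3)
```

View pics/c1.png

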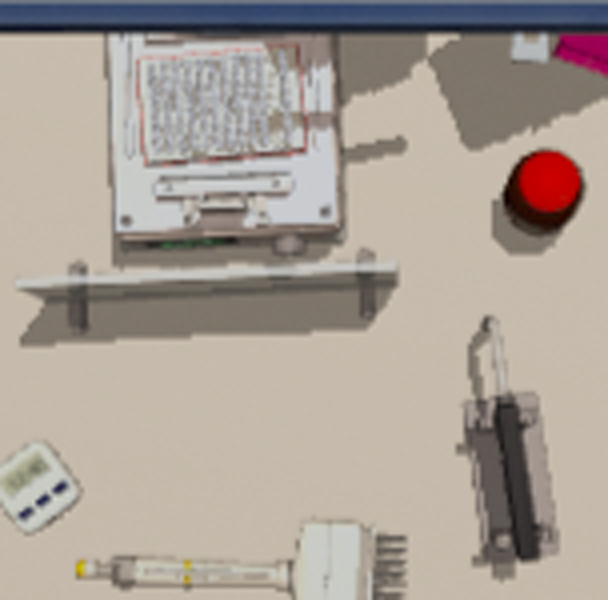

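View pics/c2.png

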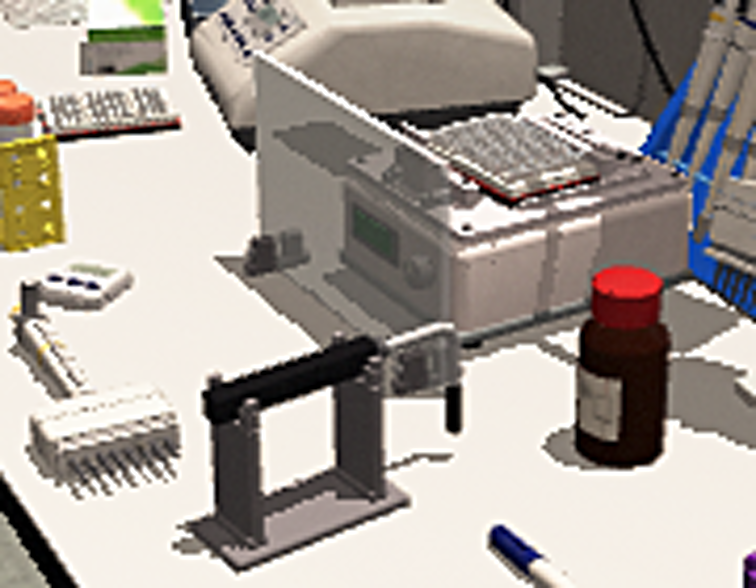

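The crops confirm the choice. The black handle lies in the grey rest from crop px (508,402) to (528,557), with its leg toward the bench's far side. The shield's top edge runs (15,283) to (397,267), and the tab is at about (219,203) in front of the pad bar at (222,186).

```bash
python3 - <<'E'
from h import *
import pickle
d=pickle.load(open("a.pkl","rb")); t=d["top"]; s=d["side"]
f=lambda u,v,z:onz(t,220+(u+.5)/4-.5,182+(v+.5)/4-.5,z).round(1)
g=t["img"].max(2).astype(int)
m=(g<60).astype(np.uint8); m[:,:335]=0;m[:,362:]=0;m[:270]=0;m[335:]=0
n,l,st,c=cv2.connectedComponentsWithStats(m); i=1+st[1:,4].argmax(); 
ys,xs=np.where(l==i); print(st[i],c[i])
P=np.array([onz(t,x,y,108)[:2] for x,y in zip(xs,ys)]).astype(np.float32); r=cv2.minAreaRect(P); print(r)
p=P.mean(0);w=np.linalg.svd(P-p)[2][0]; print(p,w,np.degrees(np.arctan2(w[1],w[0])))
print("handle",f(508,402,110),f(528,557,110))
print("elbow",f(490,325,104))
A,B=f(15,283,178),f(397,267,178);print("shield",A,B,np.linalg.norm(A-B),np.degrees(np.arctan2(*(A-B)[[0,1]])))
print("tab",f(218,205,150),"bar",f(155,187,116),f(290,183,116))
print("shaker front corners",f(115,235,90),f(340,228,90))
print("plate",f(148,165,116),f(305,152,116),f(135,58,116),f(298,45,116))
print("shelf edge row", [onz(t,275,y,z).round(0) for y,z in((186,400),(186,600),(186,800),(162,800))])
G=lambda u,v:(220+(u+.5)/4.2-.5,180+(v+.5)/4.2-.5)
# two-view: handle top-centres from side
for nm,(u,v),(U,V) in [("front",(375,345),(508,402)),("rear",(212,395),(528,557)),("shieldL",(257,52),(15,283)),("elbow",(450,328),(490,325))]:
    o1,r1=ray(s,*G(u,v));o2,r2=ray(t,220+U/4,182+V/4);k=np.linalg.lstsq(np.c_[r1,-r2],o2-o1,rcond=None)[0];a=o1+k[0]*r1;b=o2+k[1]*r2;print(nm,((a+b)/2).round(1),np.linalg.norm(a-b).round(1))
E
```

```text
[344 283  10  39 185] [348.48108108 303.24864865]
((428.2652282714844, -275.423828125), (115.68553924560547, 19.082317352294922), 6.497574329376221)
[ 424.06754 -275.4075 ] [-0.9878795  -0.15522267] -171.07028
handle [ 487.5 -270.1  110. ] [ 371.3 -284.4  110. ]
elbow [ 546.1 -257.   104. ]
shield [573.2  91.5 178. ] [ 584.3 -186.5  178. ] 278.22151246803327 -2.2864946169576164
tab [633.1 -53.7 150. ] bar [650.6  -3.5 116. ] [ 653.5 -105.6  116. ]
shaker front corners [616.6  29.5  90. ] [ 621.7 -142.8   90. ]
plate [667.4   1.9 116. ] [ 677.1 -116.9  116. ] [749.3  12.4 116. ] [ 759.2 -111.5  116. ]
shelf edge row [array([727., -74., 400.]), array([689., -89., 600.]), array([ 652., -103.,  800.]), array([ 698., -103.,  800.])]
front [ 485.6 -270.9  107.1] 2.0
rear [ 369.6 -285.3  109.8] 1.2
shieldL [571.9  90.5 177.7] 0.5
elbow [ 545.3 -258.4   98.6] 0.1
```

```bash
cat >> h.py <<'E'
def need(grip,yaw_deg):
    "shift (cm, tool axes) and turn (deg) to bring the grasp point to grip with tool y at yaw+90"
    s=ctrl.read_state(); T=rot(s["tool_rot"]); g=s["eef_pos"]+147*T[:,2]
    a=np.degrees(np.arctan2(T[1,1],T[0,1])); turn=-((yaw_deg+90-a+180)%360-180)
    print("t",round(s["t"],2),"grasp",g.round(1),"yaw",round(a-90,2),"tilt",T[:,2].round(4),"F",s["wrist_force"].round(2),"w",round(s["width"],3),"gf",round(s["grip_force"],1))
    print("need cm",(T.T@(np.array(grip)-g)/10).round(2),"deg",round(turn,2))
E
python3 -c "
from h import *
need([428,-277,255],7)"
```

```text
t 0.1 grasp [232.4 470.6 257.2] yaw -26.29 tilt [-7.e-04 -9.e-04 -1.e+00] F [0.34 0.29 0.8 ] w 1.001 gf 0.0
need cm [-50.65 -58.36   0.28] deg -33.29
```

Request:
move_arm(deltas=[-3.3,-3.8,0,0,-6.6,-7.6,0,0,-9.9,-11.4,0,0,-13.2,-15.2,0,0,-16.5,-19,0,0])

```text
t: 0.6
eef_pos: [295.7, 227.1, 404.6]
tool_rot: [-0.0, 0.227, 0.974, -0.0]
wrist_force: [0.3, -0.3, -0.2]
width: 1.0
grip_force: 0.0
```

Request:
move_arm(deltas=[-3.3,-3.8,0,0,-6.6,-7.6,0,0,-9.9,-11.4,0,0,-13.2,-15.2,0,0,-16.5,-19,0,0])

```text
t: 1.1
eef_pos: [359.1, -15.0, 404.8]
tool_rot: [0.0, 0.228, 0.974, 0.0]
wrist_force: [1.4, 1.1, -0.3]
width: 1.0
grip_force: 0.0
```

Request:
move_arm(deltas=[-3.3,-3.8,0,0,-6.6,-7.6,0,0,-9.9,-11.4,0,0,-13.2,-15.2,0,0,-16.5,-19,0,0])

```text
t: 1.6
eef_pos: [422.6, -257.0, 404.4]
tool_rot: [-0.0, 0.228, 0.974, 0.0]
wrist_force: [1.0, 0.6, 0.6]
width: 1.0
grip_force: 0.0
```

Request:
move_arm(deltas=[0,0,0,-8.3,0,0,0,-16.6,0,0,0,-25,0,0,0,-33.3,0,0,0,-33.3])

```text
t: 2.1
eef_pos: [422.6, -254.8, 404.4]
tool_rot: [-0.0, -0.062, 0.998, 0.0]
wrist_force: [0.1, -0.4, 0.2]
width: 1.0
grip_force: 0.0
```

```bash
python3 -c "
from h import *
need([428,-277,255],7)"
```

```text
t 2.1 grasp [ 422.5 -254.7  257.4] yaw 7.08 tilt [-5.e-04  5.e-04 -1.e+00] F [ 0.06 -0.44  0.2 ] w 1.0 gf 0.0
need cm [-0.27 -2.28  0.24] deg 0.08
```

Move over it, then look with the wrist camera.

Request:
move_arm(deltas=[-0.3,-2.3,0.2,0,-0.3,-2.3,0.2,0])

```text
t: 2.3
eef_pos: [428.6, -278.5, 402.2]
tool_rot: [-0.0, -0.059, 0.998, 0.0]
wrist_force: [-1.5, 0.0, 0.6]
width: 1.002
grip_force: 0.0
```

```bash
python3 - <<'E'
from h import *
import pickle
need([428,-277,100],7)
s=ctrl.read_state(); w=ctrl.snapshot("wrist"); w["s"]=s; pickle.dump(w,open("w1.pkl","wb"))
print(w["mtx"],np.array(w["mount"]).round(3), w.keys()); cv2.imwrite("pics/w1.png",w["img"])
E
```

```text
t 2.3 grasp [ 428.5 -278.5  255.2] yaw 6.73 tilt [-4.e-04  1.e-04 -1.e+00] F [-1.53  0.01  0.65] w 1.002 gf 0.0
need cm [ 0.03  0.15 15.52] deg -0.27
[[371.64829954   0.         318.46696029]
 [  0.         371.64829954 239.79513622]
 [  0.           0.           1.        ]] [[ 0.     0.963  0.268 69.067]
 [ 1.    -0.    -0.     0.557]
 [-0.     0.268 -0.963 19.847]
 [ 0.     0.     0.     1.   ]] dict_keys(['img', 'mtx', 'mount', 's'])
```

View pics/w1.png

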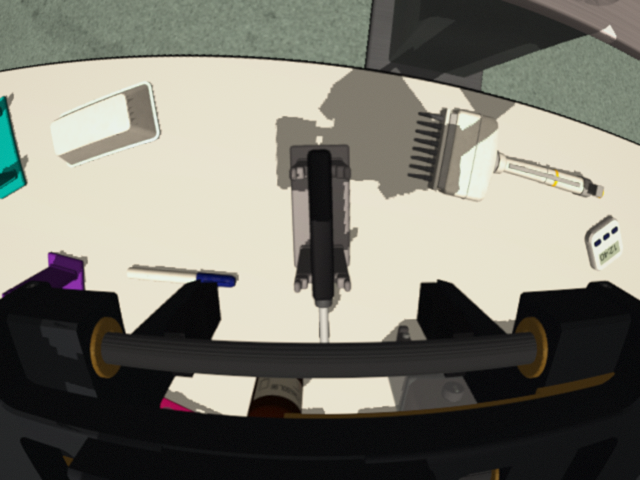

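The wrist view shows the handle lying in the grey rest, from rear end (319,150) to front end (323,305), roughly midway between the open fingers. The feet of the shield show at lower right, around (405,340).

```bash
cat >> h.py <<'E'
def wray(w,u,v):
    K=w["mtx"]; x=(u-K[0,2])/K[0,0]; y=(v-K[1,2])/K[1,1]; r=np.hypot(x,y); k=np.sin(r)/r if r else 1
    c=np.array([x*k,-y*k,-np.cos(r)]); M=np.array(w["mount"]); T=rot(w["s"]["tool_rot"])
    return w["s"]["eef_pos"]+T@M[:3,3], T@M[:3,:3]@c
def wonz(w,u,v,z):
    o,r=wray(w,u,v); return o+r*(z-o[2])/r[2]
E
python3 - <<'E'
from h import *
import pickle
w=pickle.load(open("w1.pkl","rb"))
# handle top: width midpoints by row from dark mask
g=w["img"].max(2)
pts=[]
for v in range(185,250,5):
    xs=np.where(g[v,300:345]<50)[0]+300
    if len(xs): pts.append(wonz(w,(xs.min()+xs.max())/2,v,110)); print(v,xs.min(),xs.max(),pts[-1].round(1), np.linalg.norm(wonz(w,xs.min(),v,110)-wonz(w,xs.max()+1,v,110)).round(1))
p=np.array(pts);m=np.polyfit(p[:,0],p[:,1],1);print("yaw",np.degrees(np.arctan(m[0])),"y at 428",np.polyval(m,428))
for q in((319,150),(323,305)): print(wonz(w,*q,110).round(1), wonz(w,*q,100).round(1))
E
```

```text
185 308 331 [ 393.4 -281.2  110. ] 17.7
190 309 331 [ 397.1 -280.4  110. ] 17.0
195 309 331 [ 400.8 -280.   110. ] 17.0
200 309 332 [ 404.5 -279.1  110. ] 17.8
205 310 332 [ 408.2 -278.3  110. ] 17.1
210 310 332 [ 412.  -277.9  110. ] 17.2
215 310 332 [ 415.7 -277.4  110. ] 17.2
220 310 332 [ 419.6 -277.   110. ] 17.3
225 311 332 [ 423.3 -276.1  110. ] 16.6
230 311 332 [ 427.2 -275.7  110. ] 16.6
235 311 332 [ 431.1 -275.2  110. ] 16.7
240 310 332 [ 435.  -275.1  110. ] 17.5
245 310 333 [ 438.9 -274.3  110. ] 18.3
yaw 8.477484194586493 y at 428 -275.7059383831368
[ 367.8 -284.6  110. ] [ 368.1 -284.6  100. ]
[ 489. -267.  110.] [ 493.7 -266.3  100. ]
```

Request:
move_arm(deltas=[0,0.27,4,-1.6,0,0.27,8,-1.6,0,0.27,12,-1.6,0,0.27,15.5,-1.6,0,0.27,15.5,-1.6])

```text
t: 2.85
eef_pos: [427.2, -273.3, 244.4]
tool_rot: [-0.003, -0.074, 0.997, 0.003]
wrist_force: [0.2, 1.1, 0.6]
width: 1.003
grip_force: 0.0
```

Request:
move_arm(deltas=[0,0,0,0,0,0,0,0,0,0,0,0,0,0,0,0,0,0,0,0], jaw=0.5)

```text
t: 3.35
eef_pos: [428.2, -274.6, 248.4]
tool_rot: [0.0, -0.075, 0.997, -0.0]
wrist_force: [0.2, 0.3, -0.3]
width: 0.568
grip_force: 0.0
```

Request:
move_arm(deltas=[0,0,0,0,0,0,0,0,0,0,0,0,0,0,0,0,0,0,0,0])

```text
t: 3.85
eef_pos: [428.1, -274.6, 247.7]
tool_rot: [-0.0, -0.075, 0.997, -0.0]
wrist_force: [-0.4, -0.4, 0.2]
width: 0.201
grip_force: 30.0
```

```bash
python3 -c "
from h import *
need([428.4,-275.8,100],8.3)"
```

```text
t 3.85 grasp [ 428.1 -274.6  100.7] yaw 8.61 tilt [-0. -0. -1.] F [-0.38 -0.45  0.23] w 0.201 gf 30.0
need cm [-0.01 -0.12  0.07] deg 0.31
```

Request:
move_arm(deltas=[0,0,-2,0,0,0,-5,0,0,0,-9,0,0,0,-13,0,0,0,-17,0])

```text
t: 4.35
eef_pos: [427.9, -274.3, 419.2]
tool_rot: [-0.0, -0.075, 0.997, 0.0]
wrist_force: [0.4, -0.1, -2.1]
width: 0.201
grip_force: 30.0
```

Request:
move_arm(deltas=[0,0,-3,0,0,0,-3,0])

```text
t: 4.55
eef_pos: [428.1, -274.5, 451.4]
tool_rot: [0.002, -0.075, 0.997, -0.003]
wrist_force: [0.1, -0.0, -1.5]
width: 0.202
grip_force: 30.0
```

```bash
python3 - <<'E'
from h import *
import pickle
# shield frame guess
yaw=2.3; X=np.array([np.cos(np.radians(yaw)),np.sin(np.radians(yaw))]); c=np.array([578.7,-47.5])
pre=c+X*(-101)
need([*pre,300],yaw)
s=ctrl.read_state()
d={n:ctrl.snapshot(n) for n in("side","top")}; w=ctrl.snapshot("wrist"); w["s"]=s; d["w"]=w
pickle.dump(d,open("b.pkl","wb"))
a=cv2.resize(d["side"]["img"][120:320,220:420],(560,560),interpolation=cv2.INTER_CUBIC)
b=np.vstack([cv2.resize(w["img"],(320,240)),cv2.resize(d["top"]["img"][180:330,220:420],(320,240)),np.zeros((80,320,3),np.uint8)])
cv2.imwrite("pics/b.png",np.hstack([a[:560],b[:560],]))
E
```

```text
t 4.55 grasp [ 428.8 -275.2  304.4] yaw 8.62 tilt [ 0.0048 -0.005  -1.    ] F [ 0.13 -0.   -1.48] w 0.202 gf 30.0
need cm [-8.2  21.38  0.35] deg 6.32
```

View pics/b.png

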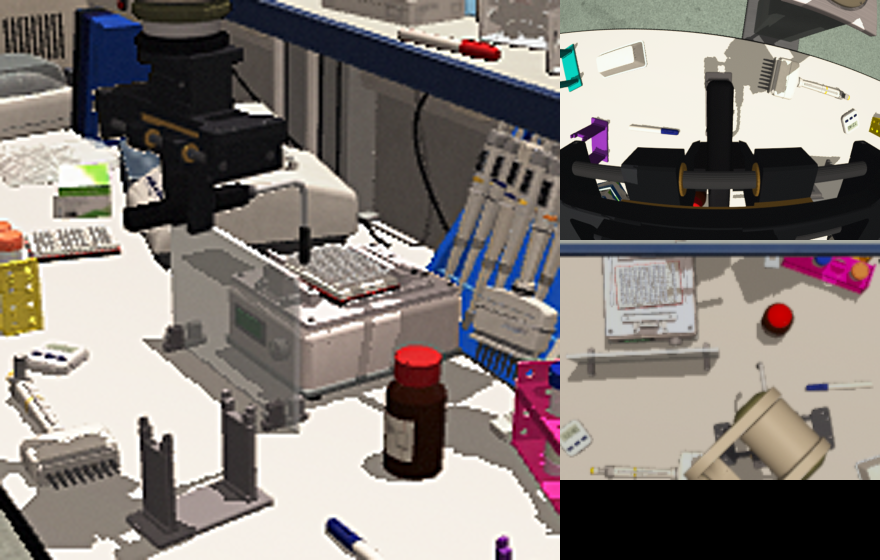

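The side view shows the rod held level, with the tip at about (304,262). In the top view the elbow is at (760,365). Next I check the tip geometry by projection.

```bash
cat >> h.py <<'E'
YAW=2.0; c0=np.array([578.7,-47.5]); _y=np.radians(YAW)
SX=np.array([np.cos(_y),np.sin(_y)]); SY=np.array([-np.sin(_y),np.cos(_y)])
def gs(x,y,z): return [*(c0+SX*x+SY*y),z]
E
python3 - <<'E'
from h import *
import pickle
d=pickle.load(open("b.pkl","rb")); s=d["w"]["s"]; T=rot(s["tool_rot"]); g=s["eef_pos"]+147*T[:,2]
x=-T[:,0]; tip=g+125*x+82*T[:,2]; el=g+125*x
print("tip",tip.round(1),"side px",proj(d["side"],tip),"saw 328.6 213.6; elbow top",proj(d["top"],el),"saw 345 258; elbow side",proj(d["side"],el),"saw",220+303*.357,120+184*.357)
need(gs(-103,-9,300),YAW)
E
```

```text
tip [ 552.8 -256.9  222.9] side px (np.float64(329.16388206210615), np.float64(213.99366448556947)) saw 328.6 213.6; elbow top (np.float64(344.74931723981655), np.float64(256.22773539766507)) saw 345 258; elbow side (np.float64(329.12272428812906), np.float64(183.60815157408985)) saw 328.171 185.688
t 4.7 grasp [ 427.8 -274.3  299.2] yaw 8.61 tilt [-0.0017  0.0018 -1.    ] F [-0.41  0.38 -1.48] w 0.201 gf 30.0
need cm [-7.98 20.45 -0.05] deg 6.61
```

Request:
move_arm(deltas=[-1.6,4.1,0,1.3,-3.2,8.2,0,2.6,-4.8,12.3,0,4,-6.4,16.4,0,5.3,-8,20.4,0,6.6])

```text
t: 5.2
eef_pos: [476.7, -59.1, 446.0]
tool_rot: [-0.001, -0.017, 1.0, 0.001]
wrist_force: [1.0, -0.4, -1.5]
width: 0.2
grip_force: 30.0
```

Request:
move_arm(deltas=[0,0,0,0,0,0,0,0,0,0,0,0])

```text
t: 5.5
eef_pos: [476.6, -61.8, 446.8]
tool_rot: [-0.001, -0.017, 1.0, 0.0]
wrist_force: [0.1, -0.3, -2.3]
width: 0.201
grip_force: 30.0
```

```bash
python3 - <<'E'
from h import *
import pickle
need(gs(-103,-9,203),YAW)
d={n:ctrl.snapshot(n) for n in("side","top")}; d["s"]=ctrl.read_state()
pickle.dump(d,open("c.pkl","wb"))
a=cv2.resize(d["side"]["img"][150:270,270:400],(610,560),interpolation=cv2.INTER_CUBIC)
cv2.imwrite("pics/c.png",a)
E
```

```text
t 5.5 grasp [476.3 -61.7 299.8] yaw 1.96 tilt [-1.8e-03  4.0e-04 -1.0e+00] F [ 0.09 -0.33 -2.33] w 0.201 gf 30.0
need cm [0.   0.16 9.68] deg -0.04
```

View pics/c.png

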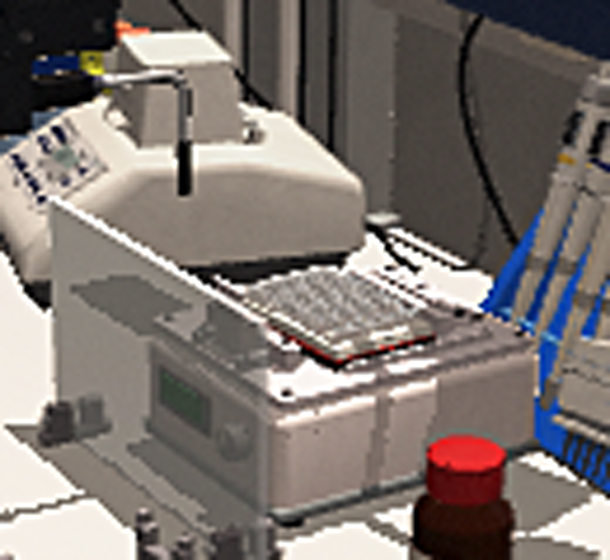

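The tip is at crop (184,192), above and behind the shield's top edge. The tab shows through the shield at about (235,325). I check that the predicted points fall there.

```bash
python3 - <<'E'
from h import *
import pickle
d=pickle.load(open("c.pkl","rb"))["side"]
f=lambda p:tuple(np.round([(proj(d,p)[0]-270)*610/130,(proj(d,p)[1]-150)*560/120]))
print("tip now",f(gs(22,-10,218)),"lowered",f(gs(22,-9,121)),"tab top corners",f(gs(47,9,150)),f(gs(47,-27,150)),"bot",f(gs(47,9,104)),f(gs(47,-27,104)),"shield top L,R",f(gs(0,140,178)),f(gs(0,-140,178)))
E
```

```text
tip now (np.float64(186.0), np.float64(193.0)) lowered (np.float64(187.0), np.float64(333.0)) tab top corners (np.float64(206.0), np.float64(276.0)) (np.float64(234.0), np.float64(293.0)) bot (np.float64(207.0), np.float64(340.0)) (np.float64(234.0), np.float64(358.0)) shield top L,R (np.float64(52.0), np.float64(194.0)) (np.float64(264.0), np.float64(323.0))
```

Request:
move_arm(deltas=[0,0.15,2,0,0,0.15,4,0,0,0.15,6,0,0,0.15,8,0,0,0.15,9.7,0])

```text
t: 6.1
eef_pos: [476.4, -60.3, 349.5]
tool_rot: [-0.0, -0.017, 1.0, 0.0]
wrist_force: [0.3, -0.0, -1.2]
width: 0.201
grip_force: 30.0
```

Request:
move_arm(deltas=[0,0,0,0,0,0,0,0,0,0,0,0])

```text
t: 6.4
eef_pos: [476.7, -59.8, 351.7]
tool_rot: [0.001, -0.017, 1.0, -0.0]
wrist_force: [-0.9, 0.4, -0.8]
width: 0.2
grip_force: 30.0
```

```bash
python3 - <<'E'
from h import *
import pickle
need(gs(-88,-9,203),YAW)
d={n:ctrl.snapshot(n) for n in("side","top")}; d["s"]=ctrl.read_state()
pickle.dump(d,open("c2.pkl","wb"))
a=cv2.resize(d["side"]["img"][170:250,270:370],(700,560),interpolation=cv2.INTER_CUBIC)
cv2.imwrite("pics/d.png",a)
E
```

```text
t 6.4 grasp [477.  -59.9 204.7] yaw 1.98 tilt [ 1.5e-03 -6.0e-04 -1.0e+00] F [-0.87  0.45 -0.76] w 0.2 gf 30.0
need cm [-1.41 -0.02  0.17] deg -0.02
```

View pics/d.png

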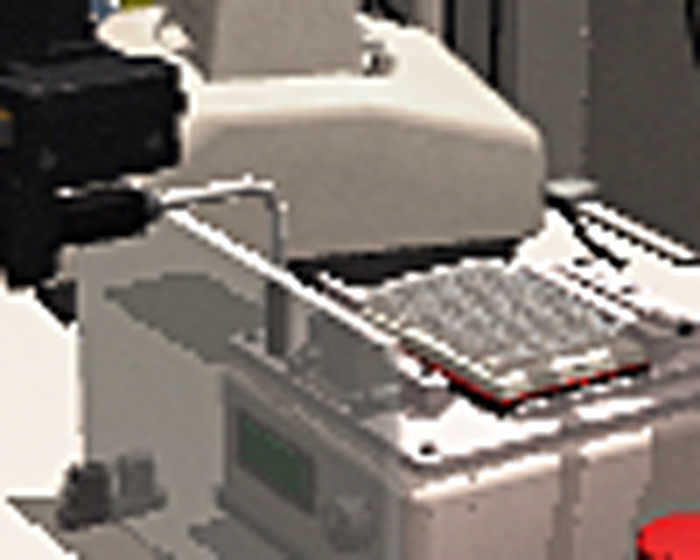

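The leg hangs at (275,340), clear between the shield and the tab at (345,350). Now the slow advance.

Request:
move_arm(deltas=[-0.4,0,0.1,0,-0.8,0,0.1,0,-1.2,0,0.1,0,-1.5,0,0.1,0,-1.7,0,0.1,0])

```text
t: 7.0
eef_pos: [493.9, -58.8, 349.7]
tool_rot: [-0.0, -0.018, 1.0, -0.0]
wrist_force: [-0.7, -0.4, -1.5]
width: 0.2
grip_force: 30.0
```

Request:
move_arm(deltas=[-0.2,0,0,0,-0.4,0,0,0,-0.6,0,0,0,-0.8,0,0,0,-0.8,0,0,0])

```text
t: 7.5
eef_pos: [501.7, -58.5, 349.7]
tool_rot: [-0.0, -0.018, 1.0, -0.0]
wrist_force: [-0.3, -0.6, -0.6]
width: 0.201
grip_force: 30.0
```

```bash
cat >> h.py <<'E'
def feel(n=8):
    F=[];P=[];M=[]
    for i in range(n):
        s=ctrl.read_state(); F.append(s["wrist_force"]);P.append(s["eef_pos"]);M.append(s["wrist_torque"])
        im=ctrl.snapshot("side")
    F=np.array(F);P=np.array(P).mean(0);T=rot(s["tool_rot"])
    print("t",round(s["t"],2),"Fpush",(-(F[:,:2]@SX)).mean().round(2),"+-",((F[:,:2]@SX).std()/n**.5).round(2),"Fy",(F[:,:2]@SY).mean().round(2),"Fz",F[:,2].mean().round(2),"M",np.mean(M,0).round(2),"grip shield x",((P[:2]-c0)@SX).round(2),"y",((P[:2]-c0)@SY).round(2),"z",(P[2]-147).round(2),"tilt",T[:,2].round(4),"w",round(s["width"],3))
    return im
E
python3 - <<'E'
from h import *
im=feel(); import pickle; pickle.dump(im,open("e.pkl","wb"))
E
```

```text
t 7.85 Fpush -0.18 +- 0.21 Fy -0.09 Fz -0.95 M [0.04 0.04 0.  ] grip shield x -77.46 y -8.32 z 202.72 tilt [ 1.e-04 -0.e+00 -1.e+00] w 0.199
```

Request:
move_arm(deltas=[-0.2,0,0,0,-0.4,0,0,0,-0.5,0,0,0,-0.6,0,0,0,-0.6,0,0,0])

```text
t: 8.4
eef_pos: [507.6, -58.3, 349.7]
tool_rot: [-0.0, -0.018, 1.0, 0.0]
wrist_force: [-4.6, 0.0, 1.6]
width: 0.197
grip_force: 30.0
```

```bash
python3 - <<'E'
from h import *
im=feel(5)
a=cv2.resize(im["img"][170:250,270:370],(700,560),interpolation=cv2.INTER_CUBIC)
cv2.imwrite("pics/e.png",a)
E
```

```text
t 8.6 Fpush 4.34 +- 0.09 Fy 0.01 Fz 0.98 M [ 0.02  0.69 -0.01] grip shield x -71.49 y -8.3 z 202.69 tilt [-2.e-04 -0.e+00 -1.e+00] w 0.198
```

View pics/e.png

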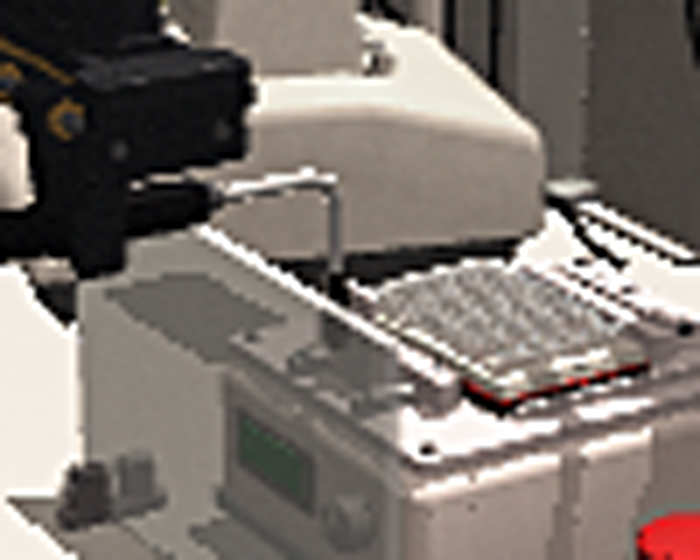

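The leg now touches the tab at (340,330), and the push reads about 4.3 N. I continue slowly.

Request:
move_arm(deltas=[-0.2,0,0,0,-0.4,0,0,0,-0.6,0,0,0,-0.7,0,0,0,-0.8,0,0,0])

```text
t: 9.15
eef_pos: [515.5, -58.0, 349.7]
tool_rot: [-0.0, -0.018, 1.0, 0.0]
wrist_force: [-5.4, 1.1, 1.7]
width: 0.2
grip_force: 30.0
```

```bash
python3 -c "
from h import *
feel(4)"
```

```text
t 9.3 Fpush 5.13 +- 0.31 Fy 0.76 Fz 0.75 M [0.05 0.79 0.01] grip shield x -63.45 y -8.31 z 202.69 tilt [-2.e-04  1.e-04 -1.e+00] w 0.197
```

Request:
move_arm(deltas=[-0.2,0,0,0,-0.4,0,0,0,-0.5,0,0,0,-0.5,0,0,0])

```text
t: 9.75
eef_pos: [520.6, -57.8, 349.7]
tool_rot: [-0.0, -0.018, 1.0, 0.0]
wrist_force: [-3.9, -1.1, 0.2]
width: 0.198
grip_force: 30.0
```

Request:
move_arm(deltas=[0.05,0,0,0,0.05,0,0,0,0.05,0,0,0])

```text
t: 10.05
eef_pos: [520.2, -57.9, 349.8]
tool_rot: [0.0, -0.018, 1.0, -0.0]
wrist_force: [0.5, 0.2, -1.5]
width: 0.202
grip_force: 30.0
```

```bash
python3 -c "
from h import *
feel(6)"
```

```text
t 10.3 Fpush -0.34 +- 0.1 Fy 0.15 Fz -1.59 M [ 0.02  0.05 -0.01] grip shield x -58.85 y -8.34 z 202.76 tilt [ 3.e-04 -1.e-04 -1.e+00] w 0.197
```

Stiffness is 10 N/mm or more, so I take 2 mm steps and watch force and moment after each.

```bash
cat >> h.py <<'E'
def feel(n=5):
    F=[];P=[];M=[]
    for i in range(n):
        s=ctrl.read_state(); F.append(-s["wrist_force"][:2]@SX);P.append(s["eef_pos"]);M.append(s["wrist_torque"][:2]@SY); ctrl.snapshot("side")
    f=lambda a:f"{np.mean(a):.3f}+-{np.std(a)/n**.5:.3f}"
    P=np.mean(P,0); print("t",round(s["t"],2),"F",f(F),"M",f(M),"gx",((P[:2]-c0)@SX).round(2),"z",(P[2]-147).round(2))
E
```

Request:
move_arm(deltas=[-0.1,0,0,0,-0.2,0,0,0,-0.2,0,0,0])

```text
t: 10.65
eef_pos: [521.8, -57.8, 349.7]
tool_rot: [-0.001, -0.018, 1.0, 0.0]
wrist_force: [-5.2, -0.6, 0.9]
width: 0.2
grip_force: 30.0
```

```bash
python3 -c "
from h import *
feel()"
```

```text
t 10.85 F 5.461+-0.101 M 0.796+-0.011 gx -57.22 z 202.69
```

Request:
move_arm(deltas=[-0.1,0,0,0,-0.2,0,0,0,-0.2,0,0,0])

```text
t: 11.2
eef_pos: [523.8, -57.7, 349.7]
tool_rot: [-0.001, -0.018, 1.0, 0.0]
wrist_force: [-5.3, -0.1, 2.1]
width: 0.199
grip_force: 30.0
```

```bash
python3 -c "
from h import *
feel(4)"
```

```text
t 11.35 F 5.728+-0.202 M 0.892+-0.014 gx -55.26 z 202.68
```

Request:
move_arm(deltas=[-0.05,0,0,0,-0.1,0,0,0,-0.1,0,0,0])

```text
t: 11.7
eef_pos: [524.6, -57.7, 349.7]
tool_rot: [-0.001, -0.018, 1.0, 0.0]
wrist_force: [-7.6, -0.0, 2.1]
width: 0.201
grip_force: 30.0
```

```bash
python3 -c "
from h import *
feel(4)"
```

```text
t 11.85 F 7.880+-0.121 M 1.162+-0.002 gx -54.4 z 202.69
```

Request:
move_arm(deltas=[-0.03,0,0,0,-0.03,0,0,0,-0.03,0,0,0])

```text
t: 12.2
eef_pos: [524.9, -57.7, 349.7]
tool_rot: [-0.001, -0.018, 1.0, 0.0]
wrist_force: [-9.1, -0.6, 2.2]
width: 0.197
grip_force: 30.0
```

```bash
python3 -c "
from h import *
feel(3)"
```

```text
t 12.3 F 8.154+-0.401 M 1.254+-0.008 gx -54.15 z 202.67
```

Request:
move_arm(deltas=[-0.03,0,0,0,-0.03,0,0,0,-0.03,0,0,0])

```text
t: 12.65
eef_pos: [525.2, -57.7, 349.7]
tool_rot: [-0.002, -0.018, 1.0, 0.0]
wrist_force: [-8.3, 0.5, 3.5]
width: 0.201
grip_force: 30.0
```

```bash
python3 -c "
from h import *
feel(3)"
```

```text
t 12.75 F 8.848+-0.255 M 1.279+-0.007 gx -53.87 z 202.68
```

Request:
move_arm(deltas=[-0.025,0,0,0,-0.05,0,0,0,-0.05,0,0,0])

```text
t: 13.1
eef_pos: [525.6, -57.6, 349.7]
tool_rot: [-0.002, -0.018, 1.0, 0.0]
wrist_force: [-9.9, -1.1, 3.5]
width: 0.201
grip_force: 30.0
```

```bash
python3 -c "
from h import *
feel(3)"
```

```text
t 13.2 F 8.880+-0.569 M 1.385+-0.014 gx -53.4 z 202.69
```

Request:
move_arm(deltas=[-0.025,0,0,0,-0.025,0,0,0])

```text
t: 13.45
eef_pos: [525.8, -57.6, 349.7]
tool_rot: [-0.002, -0.018, 1.0, 0.0]
wrist_force: [-9.1, -1.0, 3.0]
width: 0.197
grip_force: 30.0
```

```bash
python3 -c "
from h import *
feel(4)"
```

```text
t 13.6 F 9.340+-0.163 M 1.418+-0.022 gx -53.18 z 202.67
```

Request:
move_arm(deltas=[-0.025,0,0,0,-0.025,0,0,0])

```text
t: 13.85
eef_pos: [526.1, -57.6, 349.7]
tool_rot: [-0.002, -0.018, 1.0, 0.0]
wrist_force: [-10.5, 0.8, 3.7]
width: 0.201
grip_force: 30.0
```

```bash
python3 -c "
from h import *
feel(4)"
```

```text
t 14.0 F 9.758+-0.271 M 1.443+-0.008 gx -52.94 z 202.68
```

Request:
move_arm(deltas=[-0.02,0,0,0,-0.04,0,0,0,-0.04,0,0,0])

```text
t: 14.35
eef_pos: [526.5, -57.6, 349.7]
tool_rot: [-0.002, -0.018, 1.0, 0.0]
wrist_force: [-9.9, 0.2, 3.3]
width: 0.199
grip_force: 30.0
```

```bash
python3 -c "
from h import *
feel(4)"
```

```text
t 14.5 F 10.053+-0.194 M 1.506+-0.011 gx -52.58 z 202.67
```

Request:
move_arm(deltas=[-0.03,0,0,0,-0.03,0,0,0])

```text
t: 14.75
eef_pos: [526.7, -57.6, 349.7]
tool_rot: [-0.002, -0.018, 1.0, 0.0]
wrist_force: [-9.8, 0.5, 3.6]
width: 0.201
grip_force: 30.0
```

```bash
python3 -c "
from h import *
feel(4)"
```

```text
t 14.9 F 10.486+-0.258 M 1.519+-0.015 gx -52.29 z 202.68
```

Request:
move_arm(deltas=[-0.025,0,0,0,-0.025,0,0,0])

```text
t: 15.15
eef_pos: [527.0, -57.6, 349.7]
tool_rot: [-0.002, -0.018, 1.0, 0.0]
wrist_force: [-10.3, -0.1, 3.1]
width: 0.203
grip_force: 30.0
```

```bash
python3 -c "
from h import *
feel(4)"
```

```text
t 15.3 F 10.295+-0.139 M 1.559+-0.002 gx -52.06 z 202.66
```

Request:
move_arm(deltas=[-0.025,0,0,0,-0.025,0,0,0])

```text
t: 15.55
eef_pos: [527.2, -57.6, 349.7]
tool_rot: [-0.002, -0.018, 1.0, 0.0]
wrist_force: [-10.8, 1.1, 4.3]
width: 0.202
grip_force: 30.0
```

```bash
python3 -c "
from h import *
feel(4)"
```

```text
t 15.7 F 10.897+-0.196 M 1.612+-0.016 gx -51.83 z 202.68
```

Request:
move_arm(deltas=[-0.025,0,0,0,-0.025,0,0,0])

```text
t: 15.95
eef_pos: [527.4, -57.6, 349.7]
tool_rot: [-0.002, -0.018, 1.0, 0.0]
wrist_force: [-10.9, -0.2, 4.3]
width: 0.199
grip_force: 30.0
```

```bash
python3 -c "
from h import *
feel(4)"
```

```text
t 16.1 F 10.742+-0.317 M 1.632+-0.014 gx -51.6 z 202.68
```

Request:
move_arm(deltas=[-0.025,0,0,0,-0.025,0,0,0])

```text
t: 16.35
eef_pos: [527.7, -57.6, 349.7]
tool_rot: [-0.002, -0.018, 1.0, 0.0]
wrist_force: [-11.3, -0.3, 4.6]
width: 0.199
grip_force: 30.0
```

```bash
python3 -c "
from h import *
feel(4)"
```

```text
t 16.5 F 11.207+-0.133 M 1.688+-0.010 gx -51.36 z 202.67
```

Jaw estimate is about 3 mm, on the spring slope and short of the hard stop. Now I back off and lift out.

Request:
move_arm(deltas=[0.1,0,0,0,0.5,0,0,0,1.5,0,0,0,3,0,0,0,4.8,0,0,0])

```text
t: 17.05
eef_pos: [479.5, -59.2, 349.6]
tool_rot: [0.0, -0.018, 1.0, -0.0]
wrist_force: [-0.2, 0.1, -1.2]
width: 0.2
grip_force: 30.0
```

Request:
move_arm(deltas=[0,0,0,0,0,0,0,0,0,0,-2,0,0,0,-4,0,0,0,-6,0])

```text
t: 17.55
eef_pos: [480.9, -59.3, 410.5]
tool_rot: [0.0, -0.018, 1.0, -0.0]
wrist_force: [0.8, -0.0, -1.1]
width: 0.197
grip_force: 30.0
```

Request:
move_arm(deltas=[0,0,-2,0,0,0,-4,0,0,0,-4,0,0,0,-4,0])

```text
t: 17.95
eef_pos: [480.7, -59.3, 449.0]
tool_rot: [-0.0, -0.018, 1.0, 0.0]
wrist_force: [0.0, -0.2, -2.1]
width: 0.198
grip_force: 30.0
```

```bash
python3 - <<'E'
from h import *
need([428.1,-274.6,302],8.6)
d=ctrl.snapshot("side"); s=ctrl.read_state(); T=rot(s["tool_rot"]); g=s["eef_pos"]+147*T[:,2]
print("exp tip",proj(d,g-125*T[:,0]+82*T[:,2]),"elbow",proj(d,g-125*T[:,0]))
cv2.imwrite("pics/f.png",cv2.resize(d["img"][145:275,265:395],(600,600),interpolation=cv2.INTER_CUBIC))
E
```

```text
t 17.95 grasp [480.6 -59.2 302. ] yaw 2.02 tilt [-2.e-04  2.e-04 -1.e+00] F [ 0.03 -0.24 -2.06] w 0.198 gf 30.0
need cm [  6.01 -21.34  -0.  ] deg -6.58
exp tip (np.float64(310.63049217788165), np.float64(190.56044447010575)) elbow (np.float64(310.3600398373249), np.float64(163.8083506957708))
```

View pics/f.png

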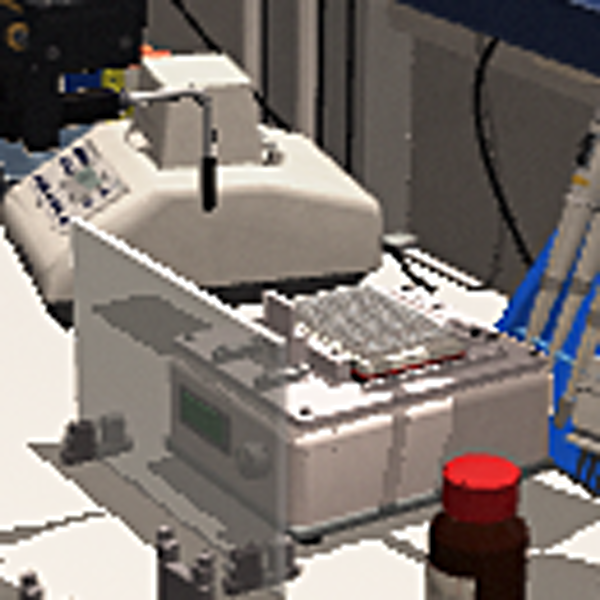

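The tip is at (208,210), exactly as predicted for an unslipped rod. The plate sits between the pad and the back jaw, with the tab at (278,325). I return the rod to its rest.

Request:
move_arm(deltas=[1.2,-4.3,0,-1.3,2.4,-8.6,0,-2.6,3.6,-12.8,0,-4,4.8,-17.1,0,-5.3,6,-21.3,0,-6.6])

```text
t: 18.5
eef_pos: [427.3, -276.0, 448.5]
tool_rot: [-0.001, -0.076, 0.997, 0.001]
wrist_force: [0.6, -0.1, -1.0]
width: 0.198
grip_force: 30.0
```

Request:
move_arm(deltas=[0,0,0,0,0,0,0,0,0,0,0,0])

```text
t: 18.8
eef_pos: [428.2, -273.5, 449.1]
tool_rot: [-0.0, -0.075, 0.997, 0.001]
wrist_force: [0.6, 0.8, -0.3]
width: 0.199
grip_force: 30.0
```

```bash
python3 -c "
from h import *
need([428.1,-274.6,101],8.6)"
```

```text
t 18.8 grasp [ 428.1 -273.4  302.1] yaw 8.65 tilt [-7.e-04  1.e-03 -1.e+00] F [ 0.55  0.81 -0.32] w 0.199 gf 30.0
need cm [ 1.000e-02 -1.400e-01  2.011e+01] deg 0.05
```

Request:
move_arm(deltas=[0,-0.05,4,0,0,-0.05,8,0,0,-0.05,11,0,0,-0.05,14,0,0,-0.05,16,0])

```text
t: 19.3
eef_pos: [428.2, -273.2, 287.8]
tool_rot: [-0.001, -0.076, 0.997, 0.001]
wrist_force: [-0.3, -0.3, -1.3]
width: 0.197
grip_force: 30.0
```

Request:
move_arm(deltas=[0,0,0,0,0,0,0,0,0,0,0,0,0,0,0.5,0,0,0,1,0])

```text
t: 19.8
eef_pos: [428.1, -274.7, 280.0]
tool_rot: [0.0, -0.075, 0.997, -0.001]
wrist_force: [0.2, -0.5, -1.1]
width: 0.2
grip_force: 30.0
```

```bash
python3 -c "
from h import *
need([428.1,-274.6,100.7],8.6)"
```

```text
t 19.8 grasp [ 428.2 -274.8  133. ] yaw 8.62 tilt [ 0.001 -0.001 -1.   ] F [ 0.17 -0.5  -1.08] w 0.2 gf 30.0
need cm [0.01 0.03 3.23] deg 0.02
```

Request:
move_arm(deltas=[0,0,1,0,0,0,1.8,0,0,0,2.4,0,0,0,2.9,0,0,0,2.9,0])

```text
t: 20.3
eef_pos: [427.9, -274.7, 250.0]
tool_rot: [-0.0, -0.075, 0.997, 0.0]
wrist_force: [-0.4, 0.3, -1.1]
width: 0.199
grip_force: 30.0
```

Request:
move_arm(deltas=[0,0,0,0,0,0,0,0,0,0,0,0])

```text
t: 20.6
eef_pos: [428.0, -274.8, 251.0]
tool_rot: [0.0, -0.075, 0.997, -0.0]
wrist_force: [-0.7, 0.3, -0.2]
width: 0.195
grip_force: 30.0
```

```bash
python3 -c "
from h import *
need([428.1,-274.6,100.7],8.6)"
```

```text
t 20.6 grasp [ 428.1 -274.8  104. ] yaw 8.62 tilt [ 4.e-04 -4.e-04 -1.e+00] F [-0.71  0.34 -0.24] w 0.195 gf 30.0
need cm [-0.    0.02  0.33] deg 0.02
```

Request:
move_arm(deltas=[0,0,0.15,0,0,0,0.3,0,0,0,0.3,0,0,0,0.3,0])

```text
t: 21.0
eef_pos: [428.0, -274.8, 247.7]
tool_rot: [0.0, -0.075, 0.997, -0.0]
wrist_force: [0.0, -0.8, 0.6]
width: 0.202
grip_force: 30.0
```

Request:
move_arm(deltas=[0,0,0,0,0,0,0,0,0,0,0,0,0,0,0,0,0,0,0,0], jaw=8)

```text
t: 21.5
eef_pos: [428.0, -274.7, 247.7]
tool_rot: [-0.0, -0.075, 0.997, -0.0]
wrist_force: [-0.2, 0.4, -0.1]
width: 0.629
grip_force: 0.0
```

Request:
move_arm(deltas=[0,0,0,0,0,0,0,0,0,0,0,0,0,0,0,0,0,0,0,0])

```text
t: 22.0
eef_pos: [428.0, -274.7, 247.7]
tool_rot: [-0.0, -0.075, 0.997, 0.0]
wrist_force: [0.3, 0.5, -0.9]
width: 0.907
grip_force: 0.0
```

Request:
move_arm(deltas=[0,0,-2,0,0,0,-5,0,0,0,-9,0,0,0,-13,0,0,0,-16,0])

```text
t: 22.5
eef_pos: [427.9, -274.6, 410.3]
tool_rot: [0.001, -0.075, 0.997, -0.001]
wrist_force: [0.7, 0.3, -0.5]
width: 0.911
grip_force: 0.0
```

Request:
move_arm(deltas=[3,-3,-2,0,6,-6,-4,0,9,-9,-4,0,12,-12,-4,0,12,-12,-4,0])

```text
t: 23.0
eef_pos: [324.8, -414.3, 447.3]
tool_rot: [-0.0, -0.073, 0.997, -0.0]
wrist_force: [-0.9, 0.1, -0.5]
width: 0.91
grip_force: 0.0
```

```bash
python3 - <<'E'
from h import *
print(ctrl.read_state()["width"])
d=ctrl.snapshot("side"); t=ctrl.snapshot("top")
a=cv2.resize(d["img"][180:320,220:400],(600,467),interpolation=cv2.INTER_CUBIC)
a=cv2.resize(d["img"][165:315,250:400],(560,560),interpolation=cv2.INTER_CUBIC)
b=cv2.resize(t["img"][182:332,310:370],(224,560),interpolation=cv2.INTER_CUBIC)
cv2.imwrite("pics/g.png",np.hstack([a,b]))
for n,p in(("front",(487.6,-266.9,110)),("rear",(368.9,-284.6,110))): print(n,proj(d,p),proj(t,p))
E
```

```text
0.9104272744394037
front (np.float64(309.2328696072095), np.float64(259.9682806774085)) (np.float64(345.5647402500339), np.float64(282.11010069738444))
rear (np.float64(269.94709485019297), np.float64(273.5257353242796)) (np.float64(351.68470820084906), np.float64(321.68443180912215))
```

View pics/g.png

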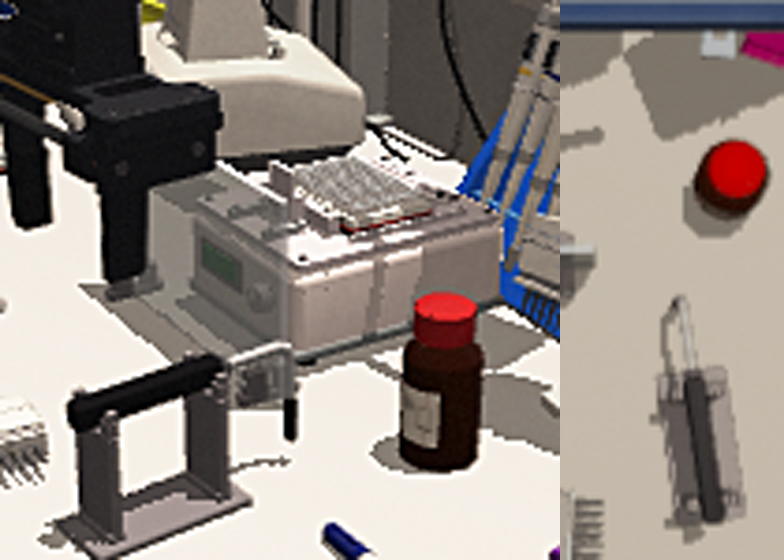

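The rod lies in its rest as before, with the handle from side-crop (72,410) to (222,368). The plate is between the pad and the jaw and the bottle has not moved. I hand in.

```bash
python3 -c "
from h import *
print(ctrl.close_job())"
```

```text
the job is handed in; nothing more can be done
None
```

I clamped the plate by feel, laid the rod back in its rest and handed the job in at about 23 s. The back jaw is pressed back an estimated 3 mm, and the push reached about 11 N, of which I estimate 6 N was on the plate. The jaw travel comes from force readings and the plate's squareness only from the camera views. The judge gave no verdict when I handed it in.

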